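# Hang the pipette cradle on the sloping rack and lock it

### The arm

A 7-joint arm with a two-finger parallel gripper is mounted at the origin on the work surface. World frame = base frame: x ahead of the robot, y to its left, z up, the work surface at z = 0. Lengths are in m, angles in rad, forces in N, time in s.
With the tool pointing down it reaches from about 0.4 to 0.875 m from the base axis. Payload 19.3 kg.
Tool frame: the origin (TCP) lies on the centre line of the jaws, within the pads' length; the fingertips stand 14 mm ahead of it and the grasp point (between the pads) lies 5 mm behind it (ctrl.nose_length is the distance from the TCP to the fingertips, in m); z points along the fingers, y is the line along which they close (so a half turn about z gives the same grasp; the last joint's range is limited). The gripper opens to 85 mm and grips with 20 to 120 N. Pads are 22 mm wide; open, the fingers measure 114 mm over their backs; the gripper's body (76 mm by 85 mm) begins 54 mm behind the grasp point. The pads swing forward as they close: fully open they stand 13 mm farther back than shut.
Start: joints at [-1.367, 0.521, -0.036, 1.599, 0.021, 1.021, -0.113], TCP at [0.169, 0.602, 0.245] pointing down, gripper open.
Joint ranges: [-2.91, 2.91], [-0.3, 2.13], [-1.5, 1.42], [0.17, 2.43], [-1.26, 4.41], [0.16, 1.93], [-2.52, 2.52]. Speed limits (rad/s): [1.89, 1.89, 2.39, 2.39, 3.01, 3.01, 3.01].

### API

Orientations are given as [roll, pitch, yaw] about the fixed x, y, z axes, in that order (R = Rz(yaw) Ry(pitch) Rx(roll)).
In Python, from plant import ctrl gives the robot as it stands. Calls block until the motion is done:
- ctrl.reach(position, orientation): joint-space move of the TCP to a pose.
- ctrl.movel(position, rotation=None, feed=0.15, max_force=None): straight line of the TCP; rotation=None keeps the orientation; feed is the mean speed in m/s. With max_force (N) it stops when the force on the tool has changed by that much, and returns True; else False.
- ctrl.move_joints(angles): joint-space move.
- ctrl.let_go() and ctrl.grasp(): open the fingers fully, or close them until they stop; the grip force is fixed at half the most.
- ctrl.hold(seconds).
- ctrl.ik(position, orientation): joint angles nearest the present ones, or None.
- ctrl.read_state(): the state.
- ctrl.camera(name): name is "side" or "top" or "wrist"; returns the picture (384x512x3 uint8, blue, green, red); there is no depth.
- ctrl.camera_model(name): a dict with "fx", "fy", "cx", "cy" (pixels), "cam_to_world" (4x4, takes a point from camera to world coordinates). Camera axes: x right, y down, z forward; pixel columns grow to the right and rows downward; lengths in m; the calibration is good to about 2 mm. A picture is of the moment at which its call begins: read the wrist's pose just before it. camera_model takes no time and is no camera call; for the wrist camera it gives the pose at the moment of the call.
A pose or a line that the arm cannot do raises ctrl.MotionError and nothing moves.
- ctrl.finish_job(): hands the job in; it is judged then, once.
Trained networks look in the newest picture that a camera, given by its name, has taken for a name from the list of things; names that differ only in an ending like _2 or _b are one class to them, and where a whole thing is asked for, a point or a joint stands for the part that bears it (a point fixed in the world has none). Each returns a list of dicts, best first, with "p" (0 to 1); they miss things now and then, are a little off and sometimes report something else, mostly with a low value. They report only what shows in the picture. A call takes as long as a camera call.
- ctrl.search_frame(camera, query): "rect" ([left, top, right, bottom] in pixels, round what is visible of it).
- ctrl.cut_out(camera, query): "pixels" (384x512 bool, what is visible of it) and "rect" ([left, top, right, bottom] in pixels, round what is visible of it).
- ctrl.pinpoint(camera, query): "uv" ([column, row] in pixels: a listed point, or the origin of a listed thing).
The state is a dict: "time": time; "q": joint angles; "qd": joint speeds; "tau": joint torques, N m; "position": TCP position; "eef_rot": TCP orientation; "wrist_force": force on the tool from outside, world axes, zero at the start; "wrist_torque": the same for the moment, N m; "grip_width": finger opening in m; "gripper_force": force on a finger pad.
Only numpy, scipy, OpenCV 4.12 (cv2) and the standard library are available. Lean on these libraries where they do the work, as an engineer would, in place of code of your own. Each camera call takes 0.05 s, during which the arm holds its last target. There are 200 camera calls.

### The job

Hang the loose pipette cradle on the sloping white panel: pass its keyhole over the screw head, flat against the panel, and slide it down the slope until the screw is fully home in the narrow end of the slot and the cradle hangs straight. Then turn the steel retaining bar fully over, across the cradle's top edge, so that the cradle cannot be lifted off, and let go. Leave everything else on the bench where it is.

Things in the scene. Friction and masses are not known exactly. Their poses are not given: they have to be found in the camera images.
- cradle: (All sizes in mm.) Loose pipette cradle, 180 g, lying on its back at the start: aluminium plate 122 x 70 x 5 with a keyhole, grey plastic fin and fork in front. Origin on the plate's back face, on its centre line; x to its top end, z out of its front (up as it lies). Plate: x -58 to 64, y -35 to 35, z 0 to 5. Fork at the bottom end: x -52 to -44, y -32 to 32, rising to z 52.
- fin (a point): Middle of the cradle's grip fin (in mm: cradle x -20, y 0, z 34); axes as the cradle's. The fin is 14 thick in y, runs from cradle x -44 to 0 and rises from the plate to z 47. Hold the cradle by the fin's two flat sides.
- opening (a point): Centre of the keyhole's octagonal opening, 28 mm across flats, on the cradle's back face (cradle x 22, y 0, z 0); axes as the cradle's. A slot 12 wide leads from it towards +x (the top).
- slot_end (a point): Middle of the narrow slot's closed end, on the back face (in mm: cradle x 46, y 0, z 0), 24 from the opening's centre; the slot ends square 6 beyond it. Axes as the cradle's. With the cradle home, this point lies 2 below the screw axis (the neck has 2 of play on each side).
- panel: Fixed white panel of the rack, in mm 320 up the slope x 240 wide. Origin in the middle of its face; x up the slope, y to the left across it, z out of the face. The face slopes 42 degrees (0.733 rad) to the bench and rises away towards the left (+y) side of the bench; it faces right. A lip 10 high runs along the bottom edge. The small flat discs in the corners are not the screw.
- screw (a point): Foot of the fixed steel screw on the panel face (in mm: panel x 20, y -30, z 0); axes as the panel's. It stands along z: neck 8 in diameter from z 0 to 8, head 18 in diameter from z 8 to 12. The home cradle's back face lies flat on the panel.
- latch_pivot (a point): Pivot of the steel retaining bar on the panel face, 27 mm up the slope and 80 to the left of the screw; axes as the panel's. The bar turns about z; it is 12 wide, reaches 95 from the pivot and lies 1 to 11 off the face.
- latch (a joint): Angle of the retaining bar, rad. 0: open, pointing straight up the slope from its pivot; grows clockwise as seen facing the panel, to a stop at 1.571: shut, pointing right, across the panel 5 mm above the top edge of the home cradle. Stays where it is left (friction 0.08 N m: about 1 N at the post moves it).
- latch_post (a point): Point on the bar's round black handle post, 85 mm from the pivot along the bar and 36 off the face. The post is 12 in diameter and stands at right angles to the panel, from 10 to 46 off its face. x runs along the bar from pivot to free end, z out of the face.
- blank: Bystander, to be left alone (sizes in mm): plain flat aluminium blanking plate, 120 x 70 x 5, no keyhole and no fin, lying on the bench. Origin at the underside, in its middle.
- tube_rack: Bystander, to be left alone (sizes in mm): yellow tube rack, 90 x 200 x 30 high (tubes to 43), lying on the bench. Origin at the underside, in its middle.
- black_rack: Bystander, to be left alone (sizes in mm): black 96-hole rack, 85 x 125 x 26 high. Origin at the underside, in its middle.
- tip_box: Bystander, to be left alone (sizes in mm): blue pipette-tip box with white lid, 85 x 125 x 85 high. Origin at the underside, in its middle.
- bottle: Bystander, to be left alone (sizes in mm): white bottle with blue cap, 70 in diameter, 150 high. Origin at the underside, in its middle.
- pipette: Bystander, to be left alone (sizes in mm): black and grey hand pipette lying along its x, about 270 long, 40 wide, 26 high. Origin at the underside, near its middle.
- marker: Bystander, to be left alone (sizes in mm): marker pen lying along its x, 130 long, 16 thick. Origin at the underside, near its middle.

How it is judged:
On the way, in this order (a step that is already met when the one before it is completed fails the run):
1. the cradle hangs fully home on the screw, flat on the panel, with the bar still open (x of slot_end in the frame of screw between -0.007 and 0.005 m and y of slot_end in the frame of screw between -0.005 and 0.005 m and z of slot_end in the frame of screw between -0.003 and 0.005 m and angle between the x axis of cradle and the x axis of screw, either way round below 0.16 rad and angle between the z axis of cradle and the z axis of screw, either way round below 0.09 rad and value of joint latch below 1 rad), for 0.2 s.
2. the retaining bar is turned fully over (value of joint latch above 1.45 rad), for 0.2 s.
At the end, for the whole second after the job is handed in: The cradle hangs on the screw: slot_end within 7 mm below to 5 mm above the screw along the slope, 5 mm sideways and -3 to 5 mm off the face, flat on the panel within 0.09 rad and straight within 0.16 rad; the retaining bar is at 1.45 rad or more; both are at rest and released (x of slot_end in the frame of screw between -0.007 and 0.005 m and y of slot_end in the frame of screw between -0.005 and 0.005 m and z of slot_end in the frame of screw between -0.003 and 0.005 m and angle between the x axis of cradle and the x axis of screw, either way round below 0.16 rad and angle between the z axis of cradle and the z axis of screw, either way round below 0.09 rad and value of joint latch above 1.45 rad and linear speed of cradle below 0.02 m/s and velocity of joint latch between -0.1 and 0.1 rad/s); the robot touches nothing.
It fails at once if another thing on the bench is shifted by more than 30 mm (distance of any of blank, tube_rack, black_rack, tip_box, bottle, pipette, marker from where it was at the start of the episode above 0.03 m).
It also fails if it takes over 48 s, if anything falls off the work surface, if the arm or the gripper's body presses on something with over 40 N, if the wrist force passes 120 N, or if a joint passes its speed limit or range.

## Working session

There is one attempt and no reset: what is moved stays moved. The work goes in short steps, each a Python script; the robot and the scene stay as the last script left them, time stands still between calls to the robot, and variables do not carry over. Pictures are saved under pics/ and viewed, at most 10 in all, crops included, and the job is handed in when it is done.

```bash
ls; mkdir -p pics; python3 - <<'E'
from plant import ctrl
import cv2, numpy as np
for c in ["side","top"]:
    im=ctrl.camera(c); cv2.imwrite(f"pics/{c}0.png",im)
    m=ctrl.camera_model(c); print(c,m["fx"],m["cx"],m["cy"],np.round(m["cam_to_world"],3).tolist())
    for q in ["cradle","fin","opening","slot_end","panel","screw","latch_pivot","latch_post"]:
        r=ctrl.pinpoint(c,q); print(q,[(np.round(d["uv"],1).tolist(),round(d["p"],2)) for d in r[:3]])
print(ctrl.read_state()["time"],ctrl.nose_length)
E
```

```text
pics
plant.py
side 382.2602396426543 257.38441283209625 194.45842019447846 [[0.736, -0.519, 0.434, 0.068], [-0.677, -0.547, 0.492, -0.577], [-0.018, -0.656, -0.754, 1.023], [0.0, 0.0, 0.0, 1.0]]
cradle [([314.8, 291.5], 0.78)]
fin [([323.2, 286.2], 0.83)]
opening [([307.8, 288.5], 0.68), ([320.5, 286.9], 0.54)]
slot_end [([297.8, 281.1], 0.83)]
panel [([223.0, 192.4], 0.6)]
screw []
latch_pivot [([202.9, 187.6], 0.8)]
latch_post [([201.4, 158.7], 0.7)]
top 386.9526419628461 257.9729760954647 190.8184507513279 [[-0.098, -0.975, 0.197, 0.326], [-0.995, 0.096, -0.021, -0.014], [0.001, -0.199, -0.98, 1.271], [0.0, 0.0, 0.0, 1.0]]
cradle [([337.2, 198.8], 0.58)]
fin [([342.4, 195.9], 0.56)]
opening [([331.7, 200.9], 0.75)]
slot_end [([322.7, 206.8], 0.82)]
panel [([224.4, 210.1], 0.95), ([394.4, 226.5], 0.74)]
screw [([218.9, 199.7], 0.9)]
latch_pivot [([210.0, 227.8], 0.63)]
latch_post [([329.1, 202.4], 0.52), ([194.5, 211.3], 0.48)]
0.9 0.014
```

View pics/side0.png

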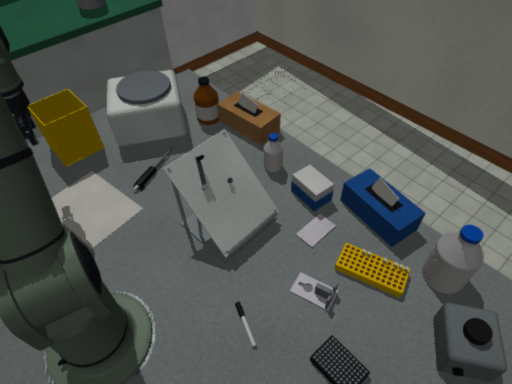

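View pics/top0.png

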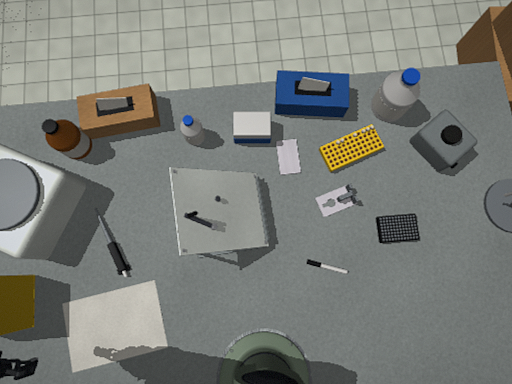

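```bash
cat > h.py <<'E'
from plant import ctrl
import numpy as np, cv2
from scipy.spatial.transform import Rotation as Ro
def ray(m,uv):
    T=np.array(m["cam_to_world"]); d=T[:3,:3]@np.array([(uv[0]-m["cx"])/m["fx"],(uv[1]-m["cy"])/m["fy"],1])
    return T[:3,3],d/np.linalg.norm(d)
def tri(obs):
    """obs: list of (model, uv) -> point, rms ray distance"""
    A=np.zeros((3,3));b=np.zeros(3);R=[]
    for m,uv in obs:
        o,d=ray(m,uv);P=np.eye(3)-np.outer(d,d);A+=P;b+=P@o;R.append((o,P))
    x=np.linalg.solve(A,b)
    return x,np.sqrt(np.mean([np.sum((P@(x-o))**2) for o,P in R]))
def proj(m,X):
    T=np.linalg.inv(np.array(m["cam_to_world"]));p=T[:3,:3]@X+T[:3,3]
    return np.array([m["cx"]+m["fx"]*p[0]/p[2],m["cy"]+m["fy"]*p[1]/p[2]])
E
python3 - <<'E'
from h import *
s=ctrl.camera_model("side");t=ctrl.camera_model("top")
for n,a,b in [("cradle",(314.8,291.5),(337.2,198.8)),("fin",(323.2,286.2),(342.4,195.9)),("open",(307.8,288.5),(331.7,200.9)),("slot",(297.8,281.1),(322.7,206.8)),("panel",(223,192.4),(224.4,210.1)),("pivot",(202.9,187.6),(210,227.8)),("post",(201.4,158.7),(194.5,211.3))]:
    x,e=tri([(s,a),(t,b)]);print(n,x.round(4),round(e,4))
E
```

```text
cradle [ 0.5265 -0.2994  0.0029] 0.002
fin [ 0.5334 -0.3123  0.0403] 0.0039
open [ 0.5201 -0.2796  0.0026] 0.0033
slot [ 0.5051 -0.2467  0.0183] 0.0013
panel [0.5006 0.0667 0.1551] 0.0026
pivot [0.4542 0.1079 0.1774] 0.0014
post [0.4894 0.139  0.2532] 0.0028
```

Side view: panel with post at (200,157), screw at (230,180), and the cradle at (315,290) with its fork toward the lower right. Top view: panel centred at (222,210), screw head (218,198), post (190,215), cradle (338,200) with its fork end to the right and keyhole toward the panel. The side/top triangulation is sensible, so next I'll take closer wrist views.

```bash
cat >> h.py <<'E'
def rpy(M): return Ro.from_matrix(M).as_euler("xyz")
def tool(z,x):
    """tool rotation: fingers along z, tool x along x"""
    z=z/np.linalg.norm(z); x=x-z*(x@z); x/=np.linalg.norm(x); return np.c_[x,np.cross(z,x),z]
E
python3 - <<'E'
from h import *
n=np.array([0,-.669,.743]);u=np.array([0,.743,.669]);c=np.array([.5,.067,.155])
for sg in (1,-1):
    print(sg,[None if q is None else np.round(q,2).tolist() for q in (
      ctrl.ik([.169,.602,.45],[np.pi,0,0]),
      ctrl.ik(c+.28*n,rpy(tool(-n,sg*u))),
      ctrl.ik(c+.03*n-.05*u,rpy(tool(-n,sg*u))),
      ctrl.ik([.53,-.3,.25],rpy(tool(np.array([0,0,-1.]),sg*np.array([-.4,.9,0])))),
      ctrl.ik([.53,-.3,.03],rpy(tool(np.array([0,0,-1.]),sg*np.array([-.4,.9,0])))))])
print(ctrl.read_state()["eef_rot"])
w=ctrl.camera_model("wrist");s=ctrl.read_state()
R=Ro.from_euler("xyz",s["eef_rot"]).as_matrix() if np.size(s["eef_rot"])==3 else np.array(s["eef_rot"])
T=np.array(w["cam_to_world"]);print(w["fx"],(R.T@T[:3,:3]).round(2).tolist(),(R.T@(T[:3,3]-s["position"])).round(3))
E
```

```text
1 [[-2.01, 0.61, 1.15, 1.32, -0.55, 1.55, -2.5], [-0.18, 0.7, 1.11, 1.66, -1.0, 1.86, 1.1], [0.32, 0.65, -0.06, 1.95, -0.85, 0.96, 0.92], [-0.12, 0.64, 0.85, 1.67, -0.53, 1.08, 1.31], [0.23, 0.81, 0.28, 1.78, -0.36, 0.6, 1.15]]
-1 [[-2.01, 0.61, 1.15, 1.32, -0.55, 1.55, -2.5], [-0.14, 0.65, 1.02, 1.66, -0.96, 1.81, -2.08], [-0.26, 0.85, 0.8, 1.98, -1.23, 1.42, -1.87], [-0.26, 0.84, 1.23, 1.67, -0.84, 1.24, -1.57], [-0.17, 1.11, 1.0, 1.8, -1.17, 0.96, -1.36]]
[ 3.14156536e+00 -1.99729444e-05  2.86772279e+00]
341.67587484221144 [[-0.0, -0.96, -0.27], [1.0, -0.0, 0.0], [-0.0, -0.27, 0.96]] [ 0.068  0.001 -0.13 ]
```

```bash
python3 - <<'E'
from h import *
n=np.array([0,-.669,.743]);u=np.array([0,.743,.669]);c=np.array([.5,.067,.155]);r=rpy(tool(-n,u))
s=ctrl.read_state()
ctrl.movel(np.array(s["position"])+[0,0,.2],feed=.3)
obs={}
def look(tag,names):
    ctrl.hold(.15)
    m=ctrl.camera_model("wrist");im=ctrl.camera("wrist");cv2.imwrite(f"pics/{tag}.png",im)
    for q in names:
        d=ctrl.pinpoint("wrist",q)
        if d: obs.setdefault(q,[]).append((m,d[0]["uv"])); print(tag,q,np.round(d[0]["uv"],1),round(d[0]["p"],2))
    np.save(f"pics/{tag}.npy",np.r_[m["cam_to_world"],[[m["fx"],m["fy"],m["cx"],m["cy"]]]])
P=["panel","screw","latch_pivot","latch_post"]
try:
    ctrl.reach(c+.22*n,r)
    look("p1",P)
    ctrl.movel(c+.20*n-.08*u+np.array([.05,0,0]),feed=.2); look("p2",P)
    d=np.array([0,0,-1.]);rc=rpy(tool(d,np.array([-.4,.9,0])))
    ctrl.reach([.52,-.29,.22],rc); C=["cradle","fin","opening","slot_end"]
    look("c1",C)
    ctrl.movel([.56,-.33,.20],feed=.2); look("c2",C)
except ctrl.MotionError as e: print("ERR",e)
for q,o in obs.items():
    if len(o)>1: x,e=tri(o);print(q,x.round(4),round(e,4))
print(ctrl.read_state()["time"])
E
```

```text
p1 panel [264.1 156.4] 0.86
p1 latch_pivot [216.4 113.7] 0.59
p1 latch_post [242.2  20.3] 0.91
p2 panel [213.7  76.3] 0.88
p2 screw [243.8  51.9] 0.91
p2 latch_pivot [152.6  25.3] 0.73
c1 cradle [259.7 166.7] 0.87
c1 fin [256.5 193.3] 0.82
c1 opening [263.3 146.6] 0.71
c1 slot_end [473.3 103.3] 0.67
c2 cradle [239.  114.7] 0.77
c2 fin [231.6 143.6] 0.81
c2 opening [239.5  89.3] 0.59
c2 slot_end [244.9  61.2] 0.72
panel [0.5073 0.0747 0.15  ] 0.001
latch_pivot [0.4575 0.1016 0.1858] 0.001
cradle [ 0.525  -0.2943  0.0078] 0.0005
fin [ 0.5302 -0.3175  0.0265] 0.001
opening [ 0.5179 -0.2722  0.0247] 0.0005
slot_end [ 0.5245 -0.2408  0.3033] 0.0248
7.825
```

View pics/p1.png

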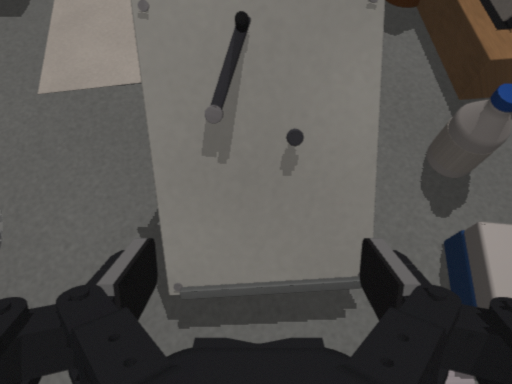

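View pics/c1.png

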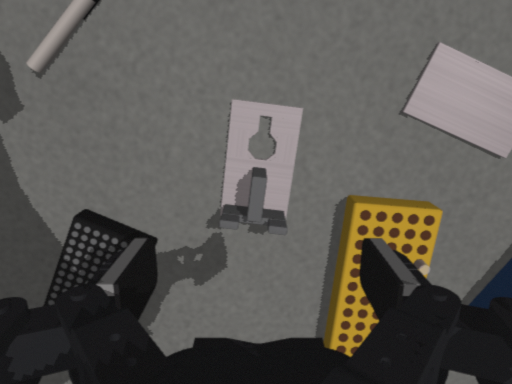

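View pics/p2.png

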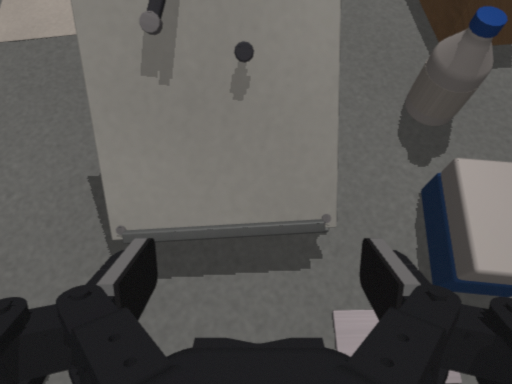

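p1: screw head (295,137), pivot (214,114), post tip (242,19), corner discs at (144,6), (373,0), (178,287), (358,280). p2: screw (244,51), pivot (150,21), lower discs (122,231), (326,218). c1: cradle top corners (232,100) and (302,107), keyhole (262,146), fin top from (259,170) to (254,222), clear of its neighbours. Fitting both poses to these.

```bash
cat > fit.py <<'E'
from h import *
from scipy.optimize import least_squares
def load(t):
    a=np.load(f"pics/{t}.npy");return dict(cam_to_world=a[:4],fx=a[4,0],fy=a[4,1],cx=a[4,2],cy=a[4,3])
def blob(t,uv,r=14,th=75):
    g=cv2.imread(f"pics/{t}.png",0);u,v=map(int,uv);p=g[v-r:v+r+1,u-r:u+r+1]
    k,l,s,c=cv2.connectedComponentsWithStats((p<th).astype(np.uint8))
    i=l[r,r];print("blob",t,s[i],c[i]+[u-r,v-r]);return c[i]+[u-r,v-r]
def sub(t,uv,w=4):
    g=cv2.imread(f"pics/{t}.png",0);p=np.float32([[uv]])
    return cv2.cornerSubPix(g,p,(w,w),(-1,-1),(3,30,.01))[0,0]
p1,p2,c1,c2=map(load,["p1","p2","c1","c2"])
s1=blob("p1",(295,137));s2=blob("p2",(244,51))
H=[.02,-.03,.012];PV=[.047,.05,.012];PT=[.132,.05,.046]
D=[(p1,s1,H),(p2,s2,H),(p1,(214,114),PV),(p2,(150.5,21),PV),(p1,(242,19),PT)]
K=[(p1,(144,6),1,1),(p1,(373,0),1,-1),(p1,(178,287),-1,1),(p1,(358,280),-1,-1),(p2,(122,231),-1,1),(p2,(326,218),-1,-1)]
def pan(v): return Ro.from_euler("ZYX",[v[3],v[4],v[5]]).as_matrix(),v[:3]
def f(v):
    R,o=pan(v);r=[]
    for m,uv,X in D: r+=list(proj(m,R@np.array(X)+o)-uv)
    for m,uv,a,b in K: r+=list(.7*(proj(m,R@np.array([a*v[6],b*v[7],.001])+o)-uv))
    return np.r_[r,(v[4]+.733)/.004,v[5]/.004]
S=least_squares(f,[.505,.07,.152,1.57,-.733,0,.15,.11],x_scale=[.01]*3+[.1]*3+[.01]*2)
print("panel",S.x.round(4),"\nres",S.fun.round(1))
R,o=pan(S.x);print("screw",R@[.02,-.03,0]+o,"pivot",R@[.047,.05,0]+o)
np.savez("panel.npz",R=R,o=o)
C=[(c1,sub("c1",(232,100)),[.064,.035,.005]),(c1,sub("c1",(302,107)),[.064,-.035,.005]),(c1,(262.5,146),[.022,0,.004])]
def g(v):
    R=Ro.from_euler("z",v[2]).as_matrix();r=[]
    for m,uv,X in C: r+=list(proj(m,R@np.array(X)+[v[0],v[1],v[3]])-uv)
    return np.r_[r,v[3]/.002]
S=least_squares(g,[.525,-.294,1.95,0]);print("cr",S.x.round(4),S.fun.round(1))
Rz=Ro.from_euler("z",S.x[2]).as_matrix()
for y in(.035,-.035):
    uv=proj(c2,Rz@[.064,y,.005]+[S.x[0],S.x[1],0]);q=sub("c2",uv,6);print("c2 pred",uv,q);C.append((c2,q,[.064,y,.005]))
S=least_squares(g,S.x);print("cr",S.x.round(4),S.fun.round(1))
Rz=Ro.from_euler("z",S.x[2]).as_matrix()
for X in ([0,0,.047],[-.044,0,.047]): print("fin c1",proj(c1,Rz@X+[S.x[0],S.x[1],0]))
np.savez("cradle.npz",R=Rz,o=[S.x[0],S.x[1],0])
E
python3 fit.py
```

```text
blob p1 [  5   6  18  17 231] [294.48484848 137.03463203]
blob p2 [  4   5  20  21 309] [243.69255663  51.66666667]
panel [ 0.5115  0.082   0.1394  1.5894 -0.7258  0.0258  0.153   0.1113] 
res [  3.1   0.9   5.3   4.3   6.2  -1.    9.7   4.3 -28.8  -4.2   6.1  -3.
   4.8   0.2  -0.8  -2.8   1.6  -2.   -0.1  -2.2  -0.3   3.    1.8   6.5]
screw [0.54116526 0.09802272 0.15206845] pivot [0.46085502 0.11535413 0.17153345]
cr [ 5.2530e-01 -2.9530e-01  1.8763e+00  2.0000e-04] [ 0.2  0.2 -0.  -0.  -0.1 -0.2  0.1]
c2 pred [206.08794178  38.13085893] [205.92142   36.897163]
c2 pred [284.67255456  47.60430555] [284.81558   47.489956]
cr [ 5.2490e-01 -2.9520e-01  1.8704e+00  8.0000e-04] [ 0.2 -0.3  0.1 -0.  -0.3 -0.4  0.1  0.6 -0.  -0.   0.4]
fin c1 [259.82634314 176.63597957]
fin c1 [254.37003151 221.41829703]
```

```bash
python3 - <<'E'
s=open("fit.py").read()
s=s.replace(',(p1,(242,19),PT)]',']')
s=s.replace("    for m,uv,a,b in K","    r+=list(proj(p1,R@np.array([.047+.085*np.cos(v[8]),.05-.085*np.sin(v[8]),.046])+o)-[242,19])\n    for m,uv,a,b in K")
s=s.replace(".15,.11],",".15,.11,.2],").replace("[.01]*2)","[.01]*2+[.1])")
open("fit.py","w").write(s)
E
python3 fit.py
```

```text
blob p1 [  5   6  18  17 231] [294.48484848 137.03463203]
blob p2 [  4   5  20  21 309] [243.69255663  51.66666667]
panel [ 5.0780e-01  7.2700e-02  1.5150e-01  1.6239e+00 -7.3120e-01  5.0000e-04
  1.4770e-01  1.0670e-01  3.9260e-01] 
res [ 0.7  1.1  0.1  0.4 -0.4  0.3 -0.8  1.3  0.2 -0.5  1.  -0.2 -0.  -1.6
 -0.  -0.2  1.7 -2.3 -0.7 -0.9 -1.2  1.   0.5  0.1]
screw [0.53696386 0.08912612 0.1648166 ] pivot [0.45601151 0.10492393 0.18287612]
cr [ 5.2530e-01 -2.9530e-01  1.8763e+00  2.0000e-04] [ 0.2  0.2 -0.  -0.  -0.1 -0.2  0.1]
c2 pred [206.08794178  38.13085893] [205.92142   36.897163]
c2 pred [284.67255456  47.60430555] [284.81558   47.489956]
cr [ 5.2490e-01 -2.9520e-01  1.8704e+00  8.0000e-04] [ 0.2 -0.3  0.1 -0.  -0.3 -0.4  0.1  0.6 -0.  -0.   0.4]
fin c1 [259.82634314 176.63597957]
fin c1 [254.37003151 221.41829703]
```

```bash
cat >> h.py <<'E'
try:
    _p=np.load("panel.npz");PR,PO=_p["R"],_p["o"];SC=PR@[.02,-.03,0]+PO;PVT=PR@[.047,.05,0]+PO
    _c=np.load("cradle.npz");CR,CO=_c["R"],_c["o"]
except FileNotFoundError: pass
FL=np.diag([1.,-1,-1]); GX=np.array([-.018,0,.029])   # tool axes in cradle, TCP in cradle
def tcp(R,o): return R@GX+o, rpy(R@FL)
def place(dx,dz,dy=0):
    """TCP pose with cradle slot_end at (dx,dy,dz) from screw, cradle aligned with panel"""
    return tcp(PR,SC+PR@np.array([dx-.046,dy,dz]))
def inpan(p): return PR.T@(np.array(p)-SC)
def st(): 
    s=ctrl.read_state();return "t=%.2f F=%s w=%.4f gf=%.1f"%(s["time"],(PR.T@s["wrist_force"]).round(1),s["grip_width"],s["gripper_force"])
E
python3 - <<'E'
from h import *
p,r=tcp(CR,CO)
ctrl.reach(p+[0,0,.09],r); 
print(ctrl.movel(p,feed=.12,max_force=12),st(),np.array(ctrl.read_state()["position"])-p)
ctrl.grasp(); print(st())
ctrl.movel(p+[0,0,.17],feed=.2); print(st())
a,b=place(.024,.07); print(a,ctrl.ik(a,b))
ctrl.reach(a,b); print(st())
ctrl.hold(.1)
m=ctrl.camera_model("wrist");cv2.imwrite("pics/pre.png",ctrl.camera("wrist"))
np.save("pics/pre.npy",np.r_[m["cam_to_world"],[[m["fx"],m["fy"],m["cx"],m["cy"]]]])
print("screwhead proj",proj(m,SC+PR@[0,0,.012]))
oc=SC+PR@np.array([.024-.046,0,.07])
for X in ([.022,0,.005],[.046,0,.005],[.064,.035,.005],[.064,-.035,.005]): print(proj(m,oc+PR@np.array(X)))
E
```

```text
False t=9.17 F=[0.3 0.3 0.3] w=0.0855 gf=0.0 [ 0.00027132 -0.00036107  0.00064289]
t=9.82 F=[ 4.2 -0.   3.5] w=0.0136 gf=59.3
t=10.82 F=[-1.9  0.1 -1.1] w=0.0136 gf=58.4
[ 0.54210259 -0.00661799  0.21180232] [-0.20226403  0.75080791  0.73168634  1.80513363 -1.08318418  1.46927675
  1.08644142]
t=11.98 F=[-1.1 -0.5 -1.1] w=0.0130 gf=58.5
screwhead proj [257.51272015 137.04516968]
[257.37454497 155.797668  ]
[257.26483101 101.57148612]
[174.24832483  57.83888109]
[340.09406602  57.59717389]
```

View pics/pre.png

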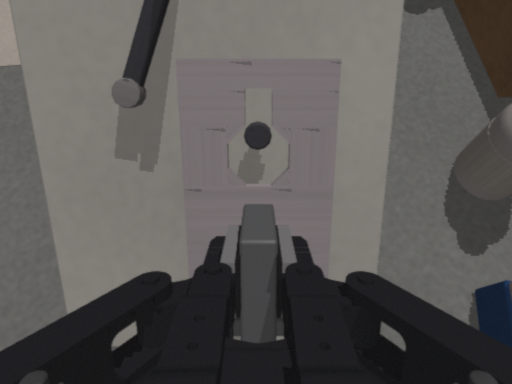

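The gripped cradle is within about 3 px of prediction: keyhole at (258,154), and screw head at (258,135) against a predicted (257.5,137). Both are well inside tolerance, so I'll lower it along the normal.

```bash
python3 - <<'E'
from h import *
def cur(): # slot_end rel. screw from the TCP
    s=ctrl.read_state();return inpan(np.array(s["position"])+PR@(np.array([.046,0,0])-GX)).round(4)
a,_=place(.024,.016);ctrl.movel(a,feed=.1);print(cur(),st())
a,_=place(.024,-.006);h=ctrl.movel(a,feed=.02,max_force=8);print(h,cur(),st())
E
```

```text
[ 0.0239 -0.      0.0162] t=12.82 F=[-1.3 -1.3 -0.4] w=0.0133 gf=58.5
True [ 0.0239 -0.0001 -0.0005] t=13.62 F=[1.4 0.4 7.1] w=0.0131 gf=59.6
```

Contact came at the panel face (-0.5 mm), so the head is through the keyhole. Sliding down now.

```bash
python3 - <<'E'
from h import *
def cur():
    s=ctrl.read_state();return inpan(np.array(s["position"])+PR@(np.array([.046,0,0])-GX)).round(4)
z=cur()[2]+.0007
a,_=place(.0235,z);ctrl.movel(a,feed=.02);print(cur(),st())
a,_=place(-.006,z);h=ctrl.movel(a,feed=.03,max_force=12);print(h,cur(),st())
E
```

```text
[0.0235 0.     0.    ] t=13.88 F=[-1.4  0.2 -0.7] w=0.0135 gf=58.5
True [-0.0024  0.0001 -0.0005] t=14.71 F=[ 5.  -0.8  0.7] w=0.0132 gf=59.4
```

```bash
python3 - <<'E'
from h import *
ctrl.let_go();print(st())
p=np.array(ctrl.read_state()["position"]);n=PR[:,2];u=PR[:,0]
ctrl.movel(p+.09*n,feed=.15);ctrl.movel(p+.15*n-.0*u,feed=.2);ctrl.hold(.15)
m=ctrl.camera_model("wrist");cv2.imwrite("pics/home.png",ctrl.camera("wrist"));print(st())
for d in (-.002,):
  for X in ([.064,.035,.005],[.064,-.035,.005],[-.02,0,.047]): print(proj(m,SC+PR@(np.array(X)+[d-.046,0,0])).round(1))
print("head",proj(m,SC+PR@[0,0,.012]),"pivot",proj(m,PVT+PR@[0,0,.012]))
for th in (.3,.39,.48): print(th,proj(m,PVT+PR@[.085*np.cos(th),-.085*np.sin(th),.046]))
for k in range(-4,4):
    out=[]
    for th in (.3,.6,.9,1.2,1.57):
        e=np.array([np.cos(th),-np.sin(th),0]);t=np.array([-np.sin(th),-np.cos(th),0])
        q=PVT+PR@(.085*e-.022*t+[0,0,.03]);a=-th+k*np.pi/4
        j=ctrl.ik(q,rpy(tool(-n,PR@np.array([np.cos(a),np.sin(a),0])))); out.append(None if j is None else j[[0,4,6]].round(2).tolist())
    print(k,out)
E
```

```text
t=15.40 F=[-0.9 -0.6 -0.2] w=0.0855 gf=0.0
t=16.80 F=[0.6 0.  0.4] w=0.0853 gf=0.0
[217.3  74.4]
[300.6  74.2]
[259.  183.9]
head [258.93032636  94.06327431] pivot [160.42012985  59.92306766]
0.3 [174.59406396 -76.50642655]
0.39 [185.83199822 -71.94852765]
0.48 [196.6547462  -66.29354418]
-4 [[-0.72, -1.2, -2.45], [0.87, -0.03, 2.37], [0.64, -0.41, 2.46], [0.37, -0.66, 2.42], [-0.2, -1.04, 2.43]]
-3 [[-0.79, -1.26, -1.59], [-0.74, -1.26, -1.93], [-0.65, -1.25, -2.25], [0.86, 0.12, 2.49], [0.78, -0.07, 2.36]]
-2 [[-0.77, -1.24, -0.83], [-0.74, -1.26, -1.14], [-0.65, -1.25, -1.47], [-0.5, -1.18, -1.82], [-0.45, -1.2, -2.14]]
-1 [[-0.71, -1.19, -0.1], [-0.7, -1.23, -0.39], [-0.66, -1.25, -0.68], [-0.6, -1.26, -0.97], [-0.45, -1.2, -1.35]]
0 [[-0.62, -1.14, 0.63], [-0.62, -1.18, 0.34], [-0.6, -1.21, 0.07], [-0.58, -1.24, -0.2], [-0.45, -1.2, -0.57]]
1 [[-0.51, -1.1, 1.36], [-0.53, -1.12, 1.08], [-0.52, -1.16, 0.8], [-0.51, -1.19, 0.54], [-0.48, -1.22, 0.23]]
2 [[-0.39, -1.05, 2.09], [-0.42, -1.08, 1.81], [-0.42, -1.1, 1.54], [-0.42, -1.13, 1.28], [-0.4, -1.16, 0.97]]
3 [[0.51, -0.65, 2.48], [0.35, -0.72, 2.25], [-0.3, -1.04, 2.27], [-0.31, -1.07, 2.01], [-0.31, -1.1, 1.7]]
```

View pics/home.png

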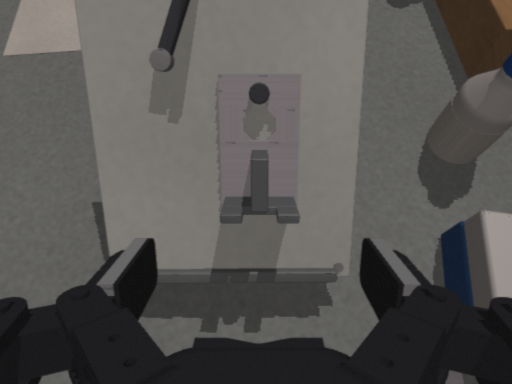

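The cradle is home and straight: top corners (219,74) and (301,74), predicted (217,74) and (300.5,74), with the head at (259,93) in the slot end. The bar is still open at upper left. Next I'll push the post round with closed fingers.

```bash
cat > latch.py <<'E'
from h import *
n=PR[:,2]
def pose(th,d,z,k=np.pi/2):
    e=np.array([np.cos(th),-np.sin(th),0]);t=np.array([-np.sin(th),-np.cos(th),0]);a=-th+k
    return PVT+PR@(.085*e-d*t+[0,0,z]), rpy(tool(-n,PR@np.array([np.cos(a),np.sin(a),0])))
E
python3 - <<'E'
from latch import *
ctrl.grasp()
ctrl.reach(*pose(.37,.042,.11));print(st())
ctrl.hold(.1);cv2.imwrite("pics/l0.png",ctrl.camera("wrist"));m=ctrl.camera_model("wrist")
print("post tip .39:",proj(m,PVT+PR@[.085*np.cos(.39),-.085*np.sin(.39),.046]))
print(ctrl.movel(pose(.37,.042,.03)[0],feed=.1,max_force=6),st())
E
```

```text
t=18.45 F=[ 0.5  0.7 -0.7] w=0.0001 gf=0.0
post tip .39: [256.72551579 271.89071525]
False t=19.55 F=[-0.2 -0.2 -0.4] w=0.0001 gf=0.0
```

View pics/l0.png

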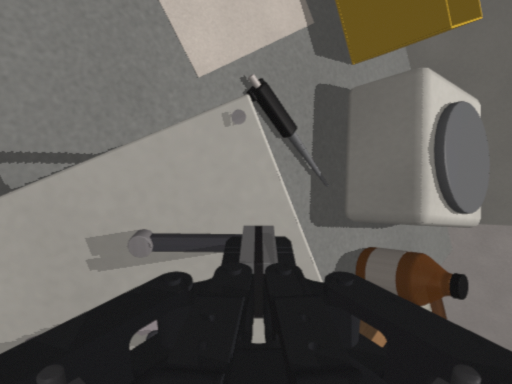

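The bar runs from the pivot (140,243) to behind the fingers at (255,243). The post is hidden beneath them, on the clockwise side as planned. Pushing.

```bash
python3 - <<'E'
from latch import *
for th in [.30]+list(np.arange(.42,1.56,.12))+[1.53,1.58,1.63,1.68]:
    p,r=pose(th,.017,.03)
    h=ctrl.movel(p,r,feed=.08,max_force=12 if th>1.4 else 10)
    print(round(th,2),h,st())
    if h: break
E
```

```text
0.3 False t=19.94 F=[0.1 0.2 0.1] w=0.0003 gf=0.0
0.42 False t=20.23 F=[0.2 0.7 0.2] w=-0.0003 gf=0.0
0.54 False t=20.51 F=[-0.1  0.4  0.2] w=0.0001 gf=0.0
0.66 False t=20.79 F=[ 0.7  0.2 -0.3] w=-0.0002 gf=0.0
0.78 False t=21.07 F=[-0.4 -0.6 -0.1] w=-0.0001 gf=0.0
0.9 False t=21.36 F=[-0.1  0.6 -0.2] w=-0.0001 gf=0.0
1.02 False t=21.64 F=[0.8 0.  0.2] w=0.0002 gf=0.0
1.14 False t=21.93 F=[-0.2  0.6  0.8] w=-0.0003 gf=0.0
1.26 False t=22.21 F=[ 0.   0.6 -0.1] w=0.0000 gf=0.0
1.38 False t=22.49 F=[ 0.4 -0.7  0.5] w=0.0001 gf=0.0
1.5 False t=22.77 F=[ 0.4  0.8 -0.5] w=0.0002 gf=0.0
1.53 False t=23.02 F=[-0.3 -0.2  1.1] w=0.0001 gf=0.0
1.58 False t=23.27 F=[ 0.1  0.  -0.8] w=0.0001 gf=0.0
1.63 False t=23.52 F=[20.1  2.7  6.1] w=-0.0001 gf=9.3
1.68 False t=23.77 F=[42.   5.  12.2] w=-0.0002 gf=20.7
```

The stop was reached at about 1.6 (reaction force up the slope). Backing off up-slope and checking.

```bash
python3 - <<'E'
from latch import *
p,r=pose(1.57,.05,.03);ctrl.movel(p,feed=.1);print(st())
ctrl.movel(p+.12*n,feed=.2)
a,b=place(-.03,.15);ctrl.reach(a+0*n,b);ctrl.hold(.2)
cv2.imwrite("pics/end.png",ctrl.camera("wrist"));m=ctrl.camera_model("wrist")
for th in (1.45,1.5,1.57): print(th,"post",proj(m,PVT+PR@[.085*np.cos(th),-.085*np.sin(th),.046]).round(1),"bar end",proj(m,PVT+PR@[.095*np.cos(th),-.095*np.sin(th),.011]).round(1))
for X in ([.064,.035,.005],[.064,-.035,.005]): print(proj(m,SC+PR@(np.array(X)+[-.048,0,0])).round(1))
print("pivot",proj(m,PVT+PR@[0,0,.012]),st())
E
```

```text
t=24.35 F=[-0.2  0.8  0.2] w=-0.0001 gf=0.0
1.45 post [263.9  -1.1] bar end [275.8   8.5]
1.5 post [264.4   5.6] bar end [276.3  15.1]
1.57 post [264.7  15. ] bar end [276.4  24.3]
[215.1  40.2]
[300.2  40.3]
pivot [156.8997605   24.06157144] t=26.07 F=[-0.7 -0.5  0.5] w=-0.0005 gf=0.0
```

View pics/end.png

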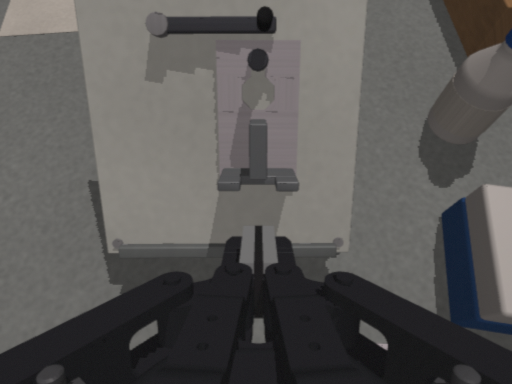

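The bar lies straight across from the pivot (157,24) to (275,24), with the post tip near (264,16), which matches 1.57. The cradle's corners (216,40) and (300,41) are still at home, and the arm is clear. Handing in.

```bash
python3 -c "
from plant import ctrl
print(ctrl.finish_job())"
```

```text
the job is handed in; nothing more can be done
None
```

The cradle is hung fully home and straight on the screw, the retaining bar is turned over to its stop across the top edge, the arm is clear, and the job was handed in at about 26 s of the 48 s limit; the hand-in call returned no verdict.

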